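# Put the hand tools back in their foam inserts

### The job

The screwdriver, pliers, try square and adjustable wrench lie about on the workshop bench: put each back into the foam insert cut to its outline, head end in the head end of the cut-out, lying flat on the bottom of its pocket. Leave the tape measure and the oil bottle that stand among them where they are.

Things in the scene. Friction and masses are not known exactly. Their poses are not given: they have to be found in the camera images.
- screwdriver: stubby flat-blade screwdriver, lying: black handle from x = -36 to 32 mm, 30 mm wide (y) and 28 mm high, steel blade on to x = 76 mm. Origin: underside, middle of the handle, where to grip it across y (30 mm). x points to the blade's tip, z up. About 90 g
- pliers: combination pliers, shut (rigid), lying flat: steel jaws at +x up to x = 72 mm, two round black handle sleeves (16 mm thick, 45 mm wide over both) back to x = -72 mm, all 16 mm high. Origin: underside, at the grip. Grip across y over both sleeves (45 mm wide, the widest level 8 mm above the underside). x points to the jaws, z up. About 190 g
- square: engineer's try square, lying: dark steel stock 66 mm long (x from -33 to 33), 22 mm wide (y) and 16 mm high, with a thin steel blade 20 mm wide standing out from its +x end towards +y, to y = 77 mm, 8 mm above the underside. Origin: underside, middle of the stock, where to grip it across y (22 mm). x points along the stock to the blade's end, z up. About 200 g
- wrench: small steel adjustable wrench, lying flat: jaws and head (38 mm wide) at +x up to x = 70 mm, shank 16 mm wide and 10 mm thick (from 1 to 11 mm above the underside), round eye at the tail at x = -70 mm, 12 mm high. Origin: underside, at the grip. Grip across y over the shank (16 mm). x points to the jaws, z up. About 140 g
- insert_screwdriver: fixed black foam insert in a tray (26 mm high), 165 (x) x 130 x 20 mm; grey pocket 12 mm deep, the screwdriver's outline + 8 mm, its true shape in yellow on the bottom, crossed by a finger recess (40 mm along x, 25 mm beyond the grip each side). Origin: underside, middle of the robot-side edge; x away from it, z up. Screwdriver home: origin at (64, 0, 8) mm, x along this x (blade away from robot)
- insert_pliers: fixed black foam insert in a tray (26 mm high), 165 (x) x 130 x 20 mm; grey pocket 12 mm deep, the pliers's outline + 8 mm, its true shape in yellow on the bottom, crossed by a finger recess (40 mm along x, 25 mm beyond the grip each side). Origin: underside, middle of the robot-side edge; x away from it, z up. Pliers home: origin at (82, 0, 8) mm, x along this x (jaws away from robot)
- insert_square: fixed black foam insert in a tray (26 mm high), 165 (x) x 130 x 20 mm; grey pocket 12 mm deep, the square's outline + 8 mm, its true shape in yellow on the bottom, crossed by a finger recess (40 mm along x, 25 mm beyond the grip each side). Origin: underside, middle of the robot-side edge; x away from it, z up. Square home: origin at (82, -25, 8) mm, x along this x (blade end away, blade to +y)
- insert_wrench: fixed black foam insert in a tray (26 mm high), 165 (x) x 130 x 20 mm; grey pocket 12 mm deep, the wrench's outline + 8 mm, its true shape in yellow on the bottom, crossed by a finger recess (40 mm along x, 25 mm beyond the grip each side). Origin: underside, middle of the robot-side edge; x away from it, z up. Wrench home: origin at (83, 0, 8) mm, x along this x (jaws away from robot)
- tape_measure: bystander: grey tape measure standing on its base, 62 by 30 mm, 60 mm high, loose. Origin: centre of the underside, z up
- oil_bottle: bystander: small white plastic oil bottle with a black spout, 38 mm in diameter, 112 mm high, loose. Origin: centre of the underside, z up

How it is judged:
By the outcome, as a careful person would: the job done as asked, in the order asked, and still so for the second after the job is handed in, with the robot touching nothing.
It also fails if it takes over 106 s, if anything falls off the work surface, if the arm or the gripper's body presses on something with over 40 N, if the wrist force passes 120 N, or if a joint passes its speed limit or range.

### The arm

A 6-joint arm with a two-finger parallel gripper is mounted at the origin on the work surface. World frame = base frame: x ahead of the robot, y to its left, z up, the work surface at z = 0. Lengths are in m, angles in degrees, forces in N, time in s.
With the tool pointing down it reaches from about 0.325 to 0.9 m from the base axis. Payload 3.5 kg.
Tool frame: the origin (TCP) lies at the very end of the fingers, on their centre line; the grasp point (between the pads) lies tcp_to_grasp behind it (tcp_to_grasp is the distance from the TCP to the grasp point, in m); z points along the fingers, y is the direction in which the jaws open and shut (so a half turn about z gives the same grasp; the last joint's range is limited). The gripper opens to 85 mm and grips with 20 to 120 N. Pads are 22 mm wide; open, the fingers measure 114 mm over their backs; the gripper's body (76 mm by 85 mm) begins 54 mm behind the grasp point. The pads swing forward as they close: fully open they stand 13 mm farther back than shut.
Start: joints at [-71.184, 15.837, -1.513, 72.651, 0, 84.076], TCP at [0.262, -0.568, 0.202] pointing down, gripper open.
Joint ranges: [-178.77, 178.77], [-48.84, 107.48], [-61.69, 71.31], [-111.58, 123.2], [-90, 87.43], [-180, 180]. Speed limits (degrees/s): [147.25, 147.25, 180, 180, 180, 180].

### API

Orientations are given as [roll, pitch, yaw] about the fixed x, y, z axes, in that order (R = Rz(yaw) Ry(pitch) Rx(roll)).
In Python, from station import * gives the robot as it stands.
- The arm moves only by the tool carry_out, never from a script. Its argument "increments" is a list that holds one entry, the list of rows, each a list of 7 numbers: the closure, from -1 (fully open) to 1 (shut), so that 0 is half open, then the shift along the tool's x, y, z in mm, then the turn, a rotation vector about the tool's x, y, z in rad. In form: [[[gripper, dx, dy, dz, rx, ry, rz], ...]]. A call has 1 to 8 rows; each row is the pose to reach, as a shift and turn from the pose measured when the call began, along the tool's axes at that moment; what a row does not reach only later rows make up. A row lasts 1/10 s, in which the tool goes at most 50 mm and 8.59 degrees, less where a joint would pass 70% of its speed; a pose out of reach is approached as far as the arm can. A call with a gripper value outside its range is refused whole. The fingers move at their own pace and stop on an object; "squeeze" is the grip in N (left out, the last holds). Time passes only in rows, so rows that repeat a pose let the fingers close. It gives the time, the measured TCP pose, the force and the opening at its end, in the units of the state.
- read_state(): the state, without advancing time (a new reading comes with each control period).
- snapshot(name): name is "scene" or "top" or "wrist"; returns a dict with "frame" (420x560x3 uint8, red, green, blue), "intrinsics" (3x3 intrinsics, pixels), "extrinsics" (4x4, takes a point from world to camera coordinates); the wrist camera has in their place "tool_from_camera" (4x4, takes a point from camera to tool coordinates, whose origin is the TCP and whose axes are the flange's). Camera axes: x right, y down, z forward; pixel columns grow to the right and rows downward; lengths in m; the calibration is good to about 2 mm. A picture is of the moment at which its call begins: read the wrist's pose just before it. There is no depth.
- finish_job(): hands the job in, once; it reports no verdict.
The state is a dict: "t": time; "joint_pos": joint angles; "qd": joint speeds; "effort": joint torques, N m; "ee_pos": TCP position; "tcp_rot": TCP orientation; "contact_force": force on the tool from outside, world axes, zero at the start; "torque": the same for the moment, N m; "opening": finger opening in m.
Only numpy, scipy, OpenCV 4.12 (cv2) and the standard library are available. Lean on these libraries where they do the work, as an engineer would, in place of code of your own. Each camera call takes 0.05 s, during which the arm holds its last target. There are 200 camera calls.

## Working session

There is one attempt and no reset: what is moved stays moved. The work goes in short steps, Python scripts to look and compute and a tool call to move; the robot and the scene stay as the last step left them, time stands still between calls to the robot, and variables do not carry over. Pictures are saved under pics/ and viewed, on a budget of 14 in all, crops included, one or two more only if the job needs it, and the job is handed in when it is done.

Besides the shell and the picture viewer there is one more tool, called after "Call:" as name([rows], argument=value, ...), one row to a line, values as JSON. carry_out: Moves the arm, as the interface text tells. Its arguments: {"type":"object","properties":{"increments":{"type":"array","items":{"type":"array","items":{"type":"array","items":{"type":"number"}}}},"squeeze":{"type":"number"}},"required":["increments"]}

```bash
ls; mkdir -p pics; python3 - <<'E'
from station import *
import cv2,numpy as np,pickle
print(read_state())
d={n:snapshot(n) for n in("scene","top")}
pickle.dump(d,open('s0.pkl','wb'))
for n in d:
    cv2.imwrite(f'pics/{n}0.png',cv2.resize(d[n]["frame"][:,:,::-1],(800,600),interpolation=cv2.INTER_CUBIC)); print(n,d[n]["intrinsics"],d[n]["extrinsics"])
E
```

```text
pics
{'t': 0.0, 'joint_pos': array([-7.11858168e+01,  1.58780220e+01, -1.59888421e+00,  7.26494145e+01,
       -1.59713150e-03,  8.40735981e+01]), 'qd': array([-0.0232538 ,  0.04357152,  0.01447162,  0.06845746,  0.04021903,
        0.00293955]), 'effort': array([ 3.46787247e-04, -4.45510089e+01,  2.95200437e+01,  1.63929211e-02,
        8.54739324e-05,  3.70028488e-06]), 'ee_pos': array([ 0.2612584 , -0.56684693,  0.20095375]), 'tcp_rot': array([-1.79874190e+02, -1.14541243e-02,  2.47405743e+01]), 'contact_force': array([-0.63968196, -0.63979329, -0.27332318]), 'torque': array([ 0.03500555, -0.02684438, -0.02418141]), 'opening': 0.0855412588719267}
scene [[397.14040435   0.         283.7552485 ]
 [  0.         397.14040435 206.18576804]
 [  0.           0.           1.        ]] [[ 0.48617183  0.87373418 -0.01501775 -0.23756282]
 [ 0.6809832  -0.38957725 -0.62007375 -0.3193748 ]
 [-0.5476302   0.29123556 -0.78439978  1.23096319]
 [ 0.          0.          0.          1.        ]]
top [[531.03196371   0.         279.84071588]
 [  0.         531.03196371 214.57185556]
 [  0.           0.           1.        ]] [[ 0.0185678  -0.9997945   0.0081356  -0.01920114]
 [-0.99773869 -0.01905411 -0.06445503  0.50254451]
 [ 0.0645968  -0.00692041 -0.99788745  1.18073832]
 [ 0.          0.          0.          1.        ]]
```

View pics/top0.png

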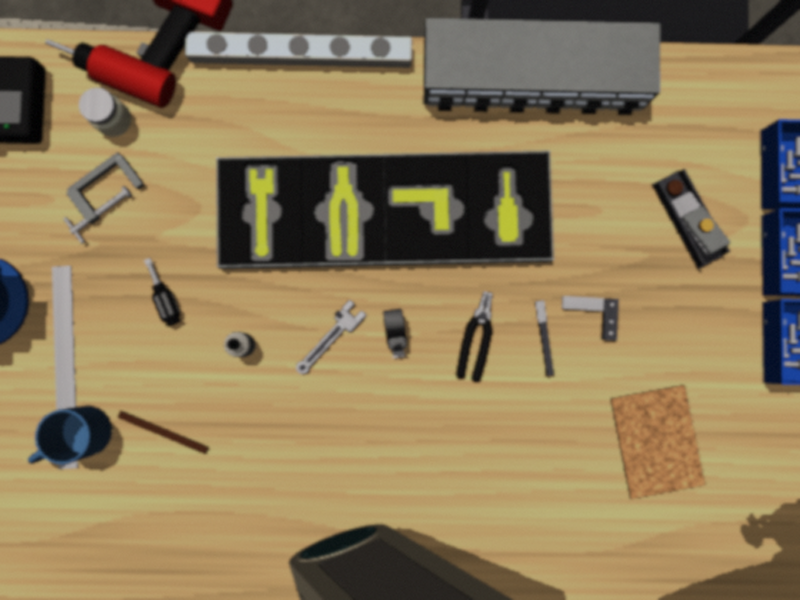

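View pics/scene0.png

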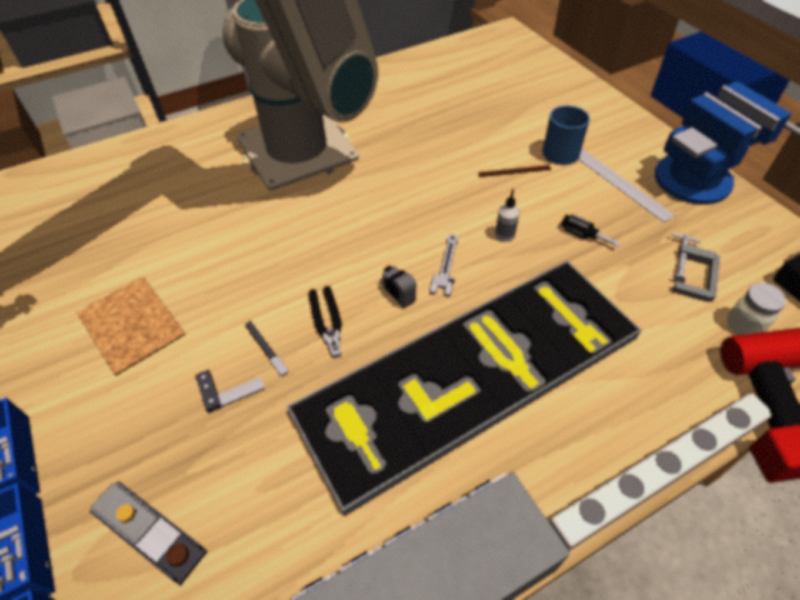

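The top view shows the screwdriver at about (160,295), wrench (330,340), pliers (475,340) and square (605,315). There is a decoy file at (543,340). The inserts from left to right are wrench, pliers, square and screwdriver. Next I'll make metric rectified crops.

```bash
cat > h.py <<'E'
import cv2,numpy as np,pickle
def rect(s,z,x0,x1,y0,y1,k):
    "top-down picture of plane z; up=+x,left=+y, k px/mm"
    K,E=s["intrinsics"],s["extrinsics"]
    P=K@E[:3]
    H=P@np.array([[1,0,0],[0,1,0],[0,0,z],[0,0,1.]]) if False else P@np.array([[1,0,0],[0,1,0],[0,0,z],[0,0,1.]])
    kk=k*1000
    A=np.array([[0,-1/kk,x1],[-1/kk,0,y1],[0,0,1]])  # px->world
    W,Hh=int((y1-y0)*kk),int((x1-x0)*kk)
    im=cv2.warpPerspective(s["frame"][:,:,::-1],H@A,(W,Hh),flags=cv2.INTER_CUBIC|cv2.WARP_INVERSE_MAP)
    st=0.02
    for i in range(int(np.ceil(x0/st)),int(x1/st)+1):
        v=int((x1-i*st)*kk);cv2.line(im,(0,v),(W,v),(255,120,0) if i%5 else (0,0,255),1);cv2.putText(im,f"{i*st:.2f}",(0,v),0,.35,(0,0,255),1)
    for i in range(int(np.ceil(y0/st)),int(y1/st)+1):
        u=int((y1-i*st)*kk);cv2.line(im,(u,0),(u,Hh),(255,120,0) if i%5 else (0,0,255),1);cv2.putText(im,f"{i*st:.2f}",(u,10),0,.3,(0,0,255),1)
    return im
E
python3 - <<'E'
from h import *
s=pickle.load(open('s0.pkl','rb'))["top"]
K,E=s["intrinsics"],s["extrinsics"]
def px(u,v,z):
    P=K@E[:3];u/=800/560;v/=600/420
    H=P@np.array([[1,0,0],[0,1,0],[0,0,z],[0,0,1.]])
    p=np.linalg.solve(H,[u,v,1]);return (p[:2]/p[2]).round(3)
for n,u,v in [("sd",165,305),("w",330,342),("pl",475,340),("sq",610,320),("tape",396,332),("oil",240,345),("insL",220,267),("insR",552,262),("insTL",220,158),("insTR",549,153)]: print(n,px(u,v,0.01))
E
```

```text
sd [0.499 0.362]
w [0.445 0.099]
pl [ 0.452 -0.13 ]
sq [ 0.488 -0.344]
tape [ 0.463 -0.005]
oil [0.438 0.241]
insL [0.561 0.277]
insR [ 0.579 -0.251]
insTL [0.736 0.283]
insTR [ 0.755 -0.245]
```

```bash
python3 - <<'E'
from h import *
s=pickle.load(open('s0.pkl','rb'))["top"]
a=rect(s,.008,.38,.56,.05,.40,2.28);b=rect(s,.008,.38,.56,-.39,-.04,2.28)
w=min(a.shape[1],b.shape[1],798);n=min(a.shape[0],299)
cv2.imwrite('pics/r1.png',cv2.resize(np.vstack([a[:,:w],b[:,:w]]),None,fx=.72,fy=.72) if a.shape[0]>299 else np.vstack([a[:,:w],b[:,:w]]))
E
python3 - <<'E'
import sys;sys.path.insert(0,'.')
import os;os.chdir('.')
from h import *
print(cv2.imread('pics/r1.png').shape)
s=pickle.load(open('s0.pkl','rb'))["top"]
cv2.imwrite('pics/r2.png',rect(s,.026,.54,.78,-.27,.3,1.4))
E
```

```text
(590, 575, 3)
```

View pics/r1.png

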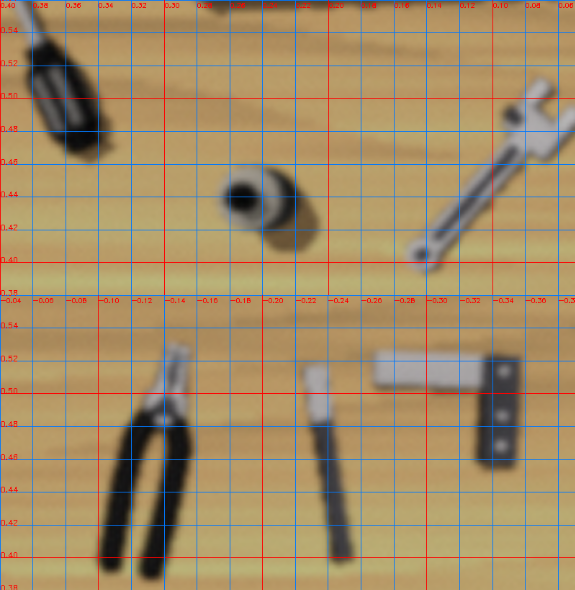

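View pics/r2.png

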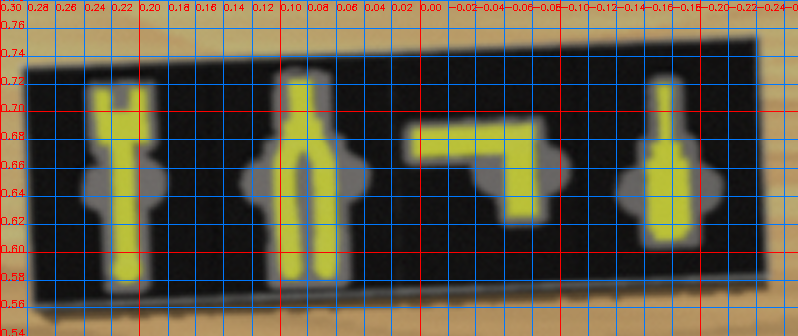

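The tray's yaw is about 2.5° and the tools show clearly against the grid. I'll build the helper and take a wrist view over each tool to refine the poses.

```bash
cat >> h.py <<'E'
from scipy.spatial.transform import Rotation as R
def goto(x,y,z,yaw):
    "print shift (mm) and rotvec (tool axes) to the TCP pose, tool straight down"
    from station import read_state
    s=read_state();R0=R.from_euler('xyz',s["tcp_rot"],degrees=True)
    e=(yaw-s["tcp_rot"][2]+90)%180-90
    T=R.from_euler('xyz',[180,0,s["tcp_rot"][2]+e],degrees=True)
    d=R0.inv().apply(np.array([x,y,z])-s["ee_pos"])*1000
    print(np.r_[d.round(1),(R0.inv()*T).as_rotvec().round(3)].tolist(), 't',round(s["t"],2),'q6',s["joint_pos"][5].round(),'yaw',T.as_euler('xyz',degrees=True)[2].round(1))
def wsnap(fn):
    from station import read_state,snapshot
    s=read_state();w=snapshot("wrist")
    M=np.eye(4);M[:3,:3]=R.from_euler('xyz',s["tcp_rot"],degrees=True).as_matrix();M[:3,3]=s["ee_pos"]
    w["extrinsics"]=np.linalg.inv(M@w["tool_from_camera"]);pickle.dump(w,open(fn,'wb'));return w
E
python3 - <<'E'
from h import *
w=wsnap('w.pkl');print(w["tool_from_camera"].round(3),w["intrinsics"][0])
goto(.42,-.335,.25,-4)
E
```

```text
[[ 0.002 -0.956 -0.293  0.075]
 [ 1.     0.002  0.     0.001]
 [ 0.    -0.293  0.956 -0.171]
 [ 0.     0.     0.     1.   ]] [307.87021083   0.         282.1907001 ]
[241.2, -144.4, -48.5, -0.002, 0.0, 0.502] t 0.15 q6 84.0 yaw -4.0
```

```bash
python3 - <<'E'
from h import *
goto(.44,-.24,.16,-4)
E
```

```text
[299.1, -222.1, 41.6, -0.002, 0.0, 0.502] t 0.15 q6 84.0 yaw -4.0
```

Call:
carry_out([
  [[-1,299,-222,41,0,0,0.5],[-1,299,-222,41,0,0,0.5],[-1,299,-222,41,0,0,0.5],[-1,299,-222,41,0,0,0.5],[-1,299,-222,41,0,0,0.5],[-1,299,-222,41,0,0,0.5],[-1,299,-222,41,0,0,0.5],[-1,299,-222,41,0,0,0.5]],
])

```text
t: 0.95
ee_pos: [0.4403, -0.2365, 0.1598]
tcp_rot: [-179.8, 0.1, -3.7]
contact_force: [-0.0, -0.9, 0.1]
opening: 0.0854
```

```bash
python3 - <<'E'
from h import *
w=wsnap('w1.pkl')
w=wsnap('w1.pkl')
cv2.imwrite('pics/w1.png',rect(w,.008,.36,.56,-.39,-.04,2.25))
goto(.42,.2,.2,0)
E
```

```text
[-47.9, -434.8, -38.6, -0.003, 0.002, -0.063] t 1.05 q6 148.0 yaw 0.0
```

View pics/w1.png

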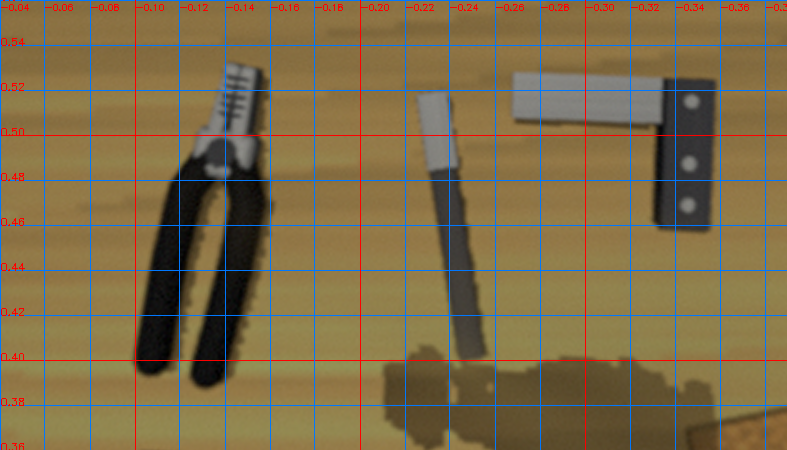

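Read from this view:
- **Pliers:** jaw end (243,65) and handle ends (150,375) and (205,388), giving (0.461, -0.133) with yaw -11.8°.
- **Square:** stock corners (663,80), (715,80), (709,231) and (659,227), giving (0.491, -0.342) with yaw -2.7°.

Joint 6 is near its limit, so I'll flip the tool 180° while crossing to the left.

Call:
carry_out([
  [[-1,-5,-50,-39,0,0,-0.15],[-1,-5,-100,-39,0,0,-0.3],[-1,-10,-150,-39,0,0,-0.45],[-1,-15,-200,-39,0,0,-0.6],[-1,-20,-250,-39,0,0,-0.75],[-1,-25,-300,-39,0,0,-0.9],[-1,-30,-350,-39,0,0,-1.05],[-1,-35,-400,-39,0,0,-1.2]],
])

```text
t: 1.85
ee_pos: [0.4313, 0.1507, 0.2005]
tcp_rot: [-179.9, -0.1, 65.1]
contact_force: [0.4, -0.3, 0.0]
opening: 0.0855
```

Call:
carry_out([
  [[-1,0,0,0,0,0,-0.15],[-1,0,0,0,0,0,-0.3],[-1,0,0,0,0,0,-0.45],[-1,0,0,0,0,0,-0.6],[-1,0,0,0,0,0,-0.75],[-1,0,0,0,0,0,-0.9],[-1,0,0,0,0,0,-1.05],[-1,0,0,0,0,0,-1.2]],
])

```text
t: 2.65
ee_pos: [0.4317, 0.1497, 0.2005]
tcp_rot: [179.9, -0.1, 133.9]
contact_force: [0.2, -0.4, 0.1]
opening: 0.0852
```

```bash
python3 - <<'E'
from h import *
import station
print(getattr(station,'tcp_to_grasp',None),[n for n in dir(station) if n[0]!='_'])
goto(.43,.25,.2,180)
E
```

```text
0.0187 ['MotionError', 'finish_job', 'read_state', 'snapshot', 'tcp_to_grasp']
[73.5, 68.3, 0.7, 0.002, -0.002, -0.805] t 2.65 q6 57.0 yaw 180.0
```

Call:
carry_out([
  [[-1,50,48,0,0,0,-0.15],[-1,73,68,0,0,0,-0.3],[-1,73,68,0,0,0,-0.45],[-1,73,68,0,0,0,-0.6],[-1,73,68,0,0,0,-0.75],[-1,73,68,0,0,0,-0.8],[-1,73,68,0,0,0,-0.8]],
])

```text
t: 3.35
ee_pos: [0.4306, 0.2487, 0.2006]
tcp_rot: [179.9, -0.0, 179.7]
contact_force: [-0.7, 0.5, 0.1]
opening: 0.0853
```

```bash
python3 - <<'E'
from h import *
w=wsnap('w2.pkl')
w=wsnap('w2.pkl');print(w["extrinsics"].round(3), (-w["extrinsics"][:3,:3].T@w["extrinsics"][:3,3]).round(3))
cv2.imwrite('pics/w2.png',rect(w,.008,.36,.58,.05,.40,2.25))
E
```

```text
[[ 0.005  1.     0.003 -0.251]
 [ 0.956 -0.006  0.294 -0.448]
 [ 0.294  0.001 -0.956  0.251]
 [ 0.     0.     0.     1.   ]] [0.356 0.248 0.372]
```

View pics/w2.png

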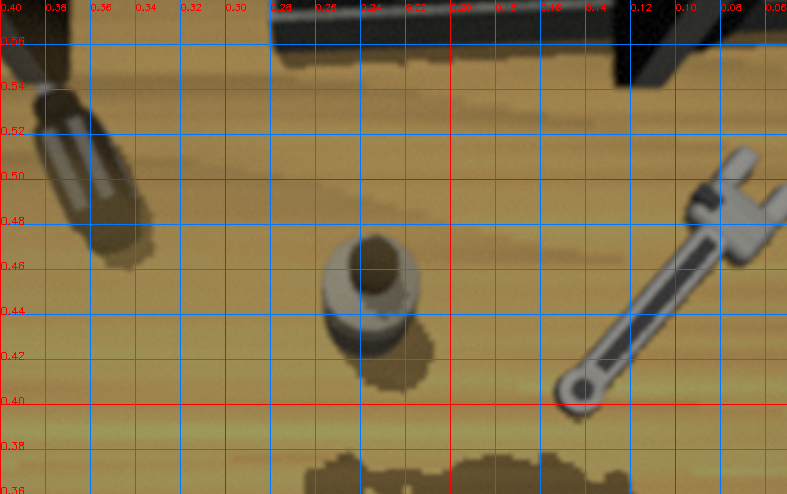

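Wrench read from the eye at (580,390) and the shank near (709,247): about (0.451, 0.1036), yaw about -41.5°. The screwdriver is partly hidden by the finger, so I'll crop it from both cameras. The same script fits the yellow outlines.

```bash
python3 - <<'E'
from h import *
from scipy.optimize import minimize
d=pickle.load(open('s0.pkl','rb'));s=d["top"];w=pickle.load(open('w2.pkl','rb'))
a=rect(s,.014,.44,.58,.30,.43,3);b=rect(w,.014,.44,.58,.30,.43,3)
cv2.imwrite('pics/sd.png',np.hstack([a,b]))
# yellow fits at z=.008 and .014 (uncertain)
for z in(.008,.014):
    K=s["intrinsics"]@s["extrinsics"][:3]@np.array([[1,0,0],[0,1,0],[0,0,z],[0,0,1.]])
    hsv=cv2.cvtColor(s["frame"],cv2.COLOR_RGB2HSV);m=cv2.inRange(hsv,(22,120,90),(36,255,255))
    m[:100]=0;m[190:]=0;m[:,:150]=0;m[:,390:]=0
    n,l,st,c=cv2.connectedComponentsWithStats(m)
    for i in range(1,n):
        if st[i,4]<50: continue
        v,u=np.nonzero(l==i);p=cv2.perspectiveTransform(np.float64([np.c_[u,v]]),np.linalg.inv(K))[0]
        r=cv2.minAreaRect((p*1000).astype(np.float32));print(z,st[i,4],p.mean(0).round(4),np.round(r[0],1),np.round(r[1],1),round(r[2],1))
E
```

```text
0.008 786 [0.65   0.0835] [655.6  83. ] [141.1  43.4] 1.4
0.008 551 [0.6603 0.2151] [651.8 215.5] [138.7  34.3] 1.7
0.008 450 [ 0.6558 -0.1792] [ 668.8 -180.2] [111.3  29.8] 0.6
0.008 552 [ 0.6721 -0.0511] [661.3 -39.4] [64.8 87.2] 1.1
0.014 786 [0.6489 0.0831] [654.4  82.6] [140.4  43.2] 1.4
0.014 551 [0.6591 0.214 ] [650.7 214.4] [138.   34.2] 1.7
0.014 450 [ 0.6546 -0.1783] [ 667.6 -179.3] [110.7  29.6] 0.6
0.014 552 [ 0.6708 -0.0509] [660.2 -39.2] [64.5 86.7] 1.1
```

View pics/sd.png

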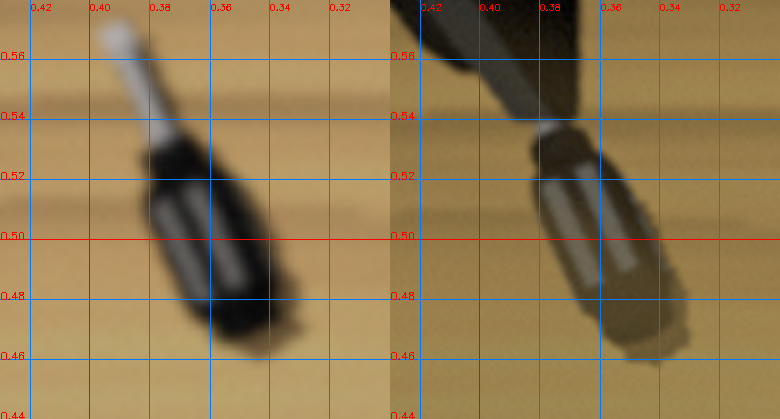

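Screwdriver, from the left crop: tip (113,30) and handle mid about (216,240), giving origin (0.502, 0.358) and yaw about 25.5°. The yellow outlines give tray yaw 2.3° and all four homes. I'll pick the screwdriver first.

```bash
cat > g.py <<'E'
import sys
from h import *
for a in sys.argv[1:]: goto(*[float(v) for v in a.split(',')])
E
python3 g.py .502,.358,.08,25.5 .502,.358,.004,25.5
```

```text
[-70.8, 109.4, 120.9, 0.002, -0.0, -0.452] t 3.45 q6 23.0 yaw -154.5
[-70.9, 109.2, 196.9, 0.002, -0.0, -0.452] t 3.45 q6 23.0 yaw -154.5
```

Call:
carry_out([
  [[-1,-40,60,60,0,0,-0.15],[-1,-71,109,100,0,0,-0.3],[-1,-71,109,121,0,0,-0.45],[-1,-71,109,121,0,0,-0.45],[-1,-71,109,150,0,0,-0.45],[-1,-71,109,180,0,0,-0.45],[-1,-71,109,196,0,0,-0.45],[-1,-71,109,196,0,0,-0.45]],
])

```text
t: 4.25
ee_pos: [0.4997, 0.3559, 0.0016]
tcp_rot: [179.9, -0.4, -154.7]
contact_force: [-0.6, -0.4, -0.8]
opening: 0.0853
```

Call:
carry_out([
  [[1,0,0,0,0,0,0],[1,0,0,0,0,0,0],[1,0,0,0,0,0,0],[1,0,0,0,0,0,0],[1,0,0,0,0,0,0],[1,0,0,0,0,0,0],[1,0,0,0,0,0,0],[1,0,0,0,0,0,0]],
], squeeze=50)

```text
t: 5.05
ee_pos: [0.4997, 0.3559, 0.0016]
tcp_rot: [179.9, -0.4, -154.7]
contact_force: [-0.1, -0.1, -0.7]
opening: -0.0002
```

The gripper closed on nothing, so I'll look before doing anything else.

```bash
python3 - <<'E'
from h import *
from station import *
a=snapshot("scene")["frame"];t=snapshot("top")["frame"];w=wsnap('w3.pkl')["frame"];print(read_state()["opening"],read_state()["ee_pos"])
f=lambda i,s:cv2.resize(i[:,:,::-1],s,interpolation=cv2.INTER_CUBIC)
cv2.imwrite('pics/m.png',np.vstack([np.hstack([f(a[110:210,350:483],(400,300)),f(t[150:250,60:193],(400,300))]),f(w,(800,600))[150:450]]))
E
```

```text
0.00019503790768922433 [0.49963658 0.35592644 0.00149305]
```

View pics/m.png

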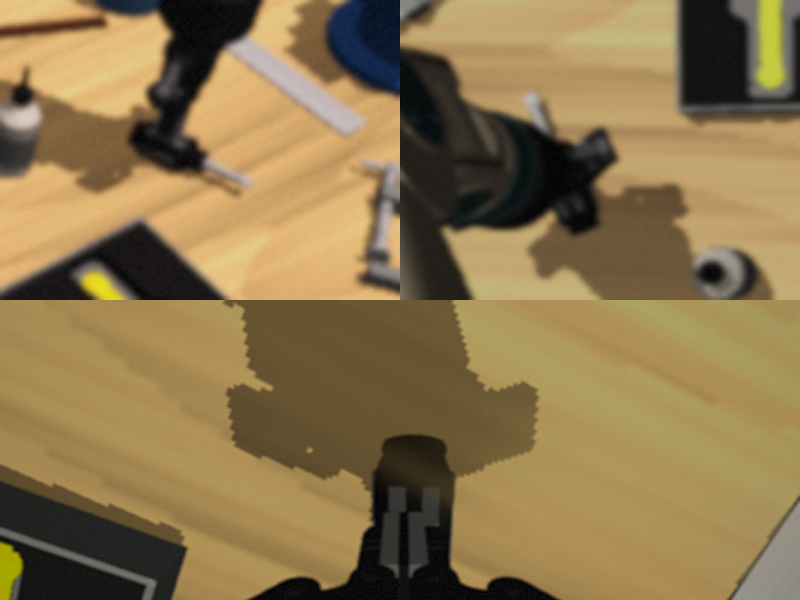

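The fingers seem to straddle the handle although the opening reads 0. A small lift will show which it is.

Call:
carry_out([
  [[1,0,0,-20,0,0,0],[1,0,0,-40,0,0,0],[1,0,0,-60,0,0,0],[1,0,0,-60,0,0,0],[1,0,0,-60,0,0,0]],
])

```text
t: 5.7
ee_pos: [0.5003, 0.3561, 0.0616]
tcp_rot: [179.9, -0.3, -154.7]
contact_force: [0.1, -0.2, 0.2]
opening: -0.0001
```

```bash
python3 - <<'E'
from h import *
from station import *
a=snapshot("scene")["frame"];w=wsnap('w3.pkl')["frame"];print(read_state()["opening"],read_state()["contact_force"])
f=lambda i,s:cv2.resize(i[:,:,::-1],s,interpolation=cv2.INTER_CUBIC)
cv2.imwrite('pics/m2.png',np.hstack([f(a[90:210,370:490],(400,400)),f(w[200:420,170:390],(400,400))]))
E
```

```text
0.00026134506718493 [0.65780338 0.22623226 0.36598367]
```

View pics/m2.png

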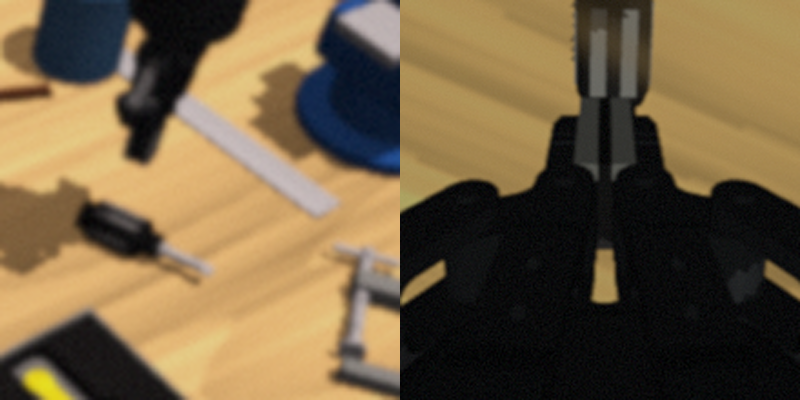

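```bash
python3 - <<'E'
from h import *
d=pickle.load(open('s0.pkl','rb'));w=pickle.load(open('w3.pkl','rb'))
def pr(s,p):
    q=s["intrinsics"]@s["extrinsics"][:3]@np.r_[p,1];return q[:2]/q[2]
s=d["scene"]
for p in([.5003,.3561,.0616],[.5,.356,.0],[.502,.358,.014],[.57,.392,.014],[.469,.344,.014]):
    print(p,'scene crop',((pr(s,p)-[370,90])*3.333).round(),'wrist crop',((pr(w,p)-[170,200])*400/220+[400,0]).round())
def ray(s,u,z):
    P=s["intrinsics"]@s["extrinsics"][:3]@np.array([[1,0,0],[0,1,0],[0,0,z],[0,0,1.]]);q=np.linalg.solve(P,np.r_[u,1]);return q[:2]/q[2]
for c in([120,230],[205,272],[85,212]): print(c,ray(s,np.array(c)/3.333+[370,90],.014).round(4))
E
```

```text
[0.5003, 0.3561, 0.0616] scene crop [126. 184.] wrist crop [606.  88.]
[0.5, 0.356, 0.0] scene crop [108. 241.] wrist crop [605.  30.]
[0.502, 0.358, 0.014] scene crop [115. 229.] wrist crop [608.  47.]
[0.57, 0.392, 0.014] scene crop [207. 267.] wrist crop [611. 205.]
[0.469, 0.344, 0.014] scene crop [ 75. 210.] wrist crop [612. -39.]
[120, 230] [0.5051 0.3605]
[205, 272] [0.573  0.3872]
[85, 212] [0.4753 0.3495]
```

Everything agrees that the screwdriver did not move. The scene and wrist views both put the real fingertips about 30 mm short of the reported TCP, so the fingers closed above the handle. I'll touch bare bench beside it with shut fingers to measure this.

Call:
carry_out([
  [[1,0,50,0,0,0,0],[1,0,50,40,0,0,0],[1,0,50,65,0,0,0],[1,0,50,77,0,0,0],[1,0,50,77,0,0,0]],
])

```text
t: 6.3
ee_pos: [0.4745, 0.3987, -0.0198]
tcp_rot: [180.0, -0.8, -154.7]
contact_force: [0.4, -0.0, 0.1]
opening: -0.0002
```

Call:
carry_out([
  [[1,0,0,3,0,0,0],[1,0,0,5,0,0,0],[1,0,0,7,0,0,0],[1,0,0,7,0,0,0]],
])

```text
t: 6.7
ee_pos: [0.475, 0.3988, -0.0262]
tcp_rot: [180.0, -0.8, -154.7]
contact_force: [0.4, -0.1, -0.5]
opening: 0.0001
```

Call:
carry_out([
  [[1,0,0,2,0,0,0],[1,0,0,3,0,0,0],[1,0,0,4,0,0,0],[1,0,0,4,0,0,0]],
])

```text
t: 7.1
ee_pos: [0.4753, 0.399, -0.0291]
tcp_rot: [180.0, -0.7, -154.7]
contact_force: [-1.0, -1.2, 4.9]
opening: 0.0001
```

Contact came at TCP z = -0.0285 (4.9 N), so the reported TCP lies 28.5 mm beyond the real tips. I'll use that offset from here.

Call:
carry_out([
  [[-1,0,0,-40,0,0,0],[-1,0,0,-70,0,0,0],[-1,0,-25,-70,0,0,0],[-1,0,-50,-70,0,0,0],[-1,0,-50,-70,0,0,0]],
])

```text
t: 7.6
ee_pos: [0.4986, 0.3522, 0.0414]
tcp_rot: [-180.0, -0.7, -154.9]
contact_force: [-0.5, 0.3, 0.1]
opening: 0.0722
```

```bash
python3 g.py .503,.359,-.025,25.5
```

```text
[-7.6, 4.3, 66.3, -0.0, -0.012, -0.007] t 7.6 q6 4.0 yaw -154.5
```

Call:
carry_out([
  [[-1,-7,4,0,0,-0.01,0],[-1,-7,4,0,0,-0.01,0],[-1,-7,4,25,0,-0.01,0],[-1,-7,4,45,0,-0.01,0],[-1,-7,4,60,0,-0.01,0],[-1,-7,4,66,0,-0.01,0],[-1,-7,4,66,0,-0.01,0]],
])

```text
t: 8.3
ee_pos: [0.5015, 0.3584, -0.0259]
tcp_rot: [-180.0, -0.3, -154.8]
contact_force: [0.2, -0.0, 0.2]
opening: 0.0856
```

Call:
carry_out([
  [[1,0,0,0,0,0,0],[1,0,0,0,0,0,0],[1,0,0,0,0,0,0],[1,0,0,0,0,0,0],[1,0,0,0,0,0,0],[1,0,0,0,0,0,0]],
], squeeze=50)

```text
t: 8.9
ee_pos: [0.5024, 0.3589, -0.0249]
tcp_rot: [-180.0, -0.1, -154.8]
contact_force: [-0.4, -0.7, 4.5]
opening: 0.029
```

Gripped at 29 mm. Now lift and carry it to its insert.

Call:
carry_out([
  [[1,0,0,-30,0,0,0],[1,0,0,-70,0,0,0],[1,0,0,-100,0,0,0],[1,0,0,-110,0,0,0]],
])

```text
t: 9.3
ee_pos: [0.5048, 0.3602, 0.0885]
tcp_rot: [180.0, 0.2, -154.8]
contact_force: [1.3, -0.4, -0.4]
opening: 0.0291
```

```bash
python3 - <<'E'
from h import *
from station import *
print(read_state()["opening"],read_state()["contact_force"])
goto(.6485,-.179,.085,2.3)
E
```

```text
0.029147366642559354 [ 1.29916418 -0.35771194 -0.35679901]
[99.1, -549.1, 3.0, 0.001, 0.003, 0.399] t 9.3 q6 4.0 yaw -177.7
```

Call:
carry_out([
  [[1,5,-25,0,0,0,0.05],[1,14,-75,0,0,0,0.1],[1,22,-120,0,0,0,0.15],[1,30,-165,0,0,0,0.2],[1,40,-210,0,0,0,0.25],[1,48,-255,0,0,0,0.3],[1,55,-300,0,0,0,0.35],[1,64,-345,0,0,0,0.4]],
])

```text
t: 10.1
ee_pos: [0.5925, 0.0189, 0.0864]
tcp_rot: [179.9, 0.0, -177.9]
contact_force: [0.8, 0.9, -1.5]
opening: 0.029
```

```bash
python3 g.py .6485,-.179,.05,2.3
```

```text
[-48.6, -199.9, 36.0, 0.002, 0.0, -0.003] t 10.1 q6 -7.0 yaw -177.7
```

Call:
carry_out([
  [[1,-12,-45,0,0,0,0],[1,-24,-90,0,0,0,0],[1,-36,-140,10,0,0,0],[1,-44,-180,20,0,0,0],[1,-49,-200,36,0,0,0],[1,-49,-200,36,0,0,0],[1,-49,-200,36,0,0,0],[1,-49,-200,36,0,0,0]],
])

```text
t: 10.9
ee_pos: [0.6481, -0.1778, 0.0494]
tcp_rot: [179.8, -0.1, -177.8]
contact_force: [0.5, -0.1, -1.0]
opening: 0.029
```

```bash
python3 - <<'E'
from h import *
from station import *
w=wsnap('w4.pkl');a=snapshot("top")
goto(.6485,-.179,-.005,2.3)
b=rect(w,.020,.55,.78,-.28,-.07,1.9)
c=rect(w,.014,.55,.78,-.14,.06,1.9)
cv2.imwrite('pics/p1.png',np.hstack([b,c]))
E
```

```text
[0.4, -1.4, 55.3, 0.002, 0.0, -0.002] t 11.0 q6 -23.0 yaw -177.7
```

View pics/p1.png

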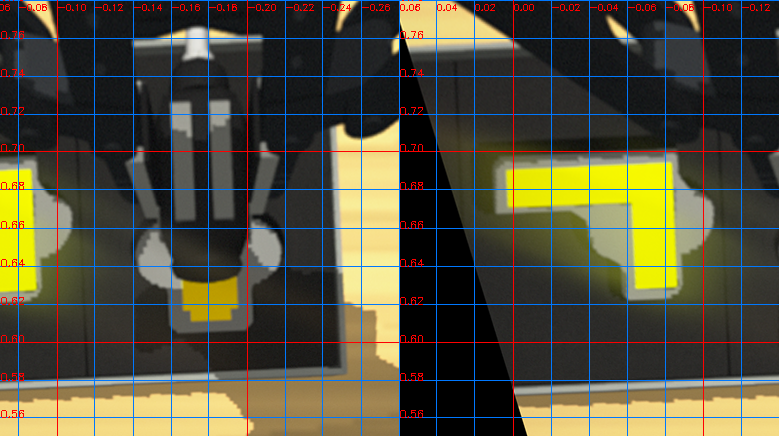

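This view shows the insert clearly: pocket end mid (211,330) and recess lobes centred at (210,250), so home is about (0.649, -0.180). The square's outline puts its home at about (0.6625, -0.073). Lowering now.

Call:
carry_out([
  [[1,-1,-2,20,0,0,0],[1,-1,-2,40,0,0,0],[1,-1,-2,55,0,0,0],[1,-1,-2,59,0,0,0],[1,-1,-2,61,0,0,0],[1,-1,-2,61,0,0,0]],
])

```text
t: 11.6
ee_pos: [0.6504, -0.1795, -0.0101]
tcp_rot: [179.9, 0.1, -177.8]
contact_force: [0.1, 0.2, -0.1]
opening: 0.0291
```

Call:
carry_out([
  [[1,0,0,2,0,0,0],[1,0,0,4,0,0,0],[1,0,0,6,0,0,0],[1,0,0,6,0,0,0]],
])

```text
t: 12.0
ee_pos: [0.6514, -0.1799, -0.0139]
tcp_rot: [180.0, 0.2, -177.8]
contact_force: [-2.6, 1.7, 8.3]
opening: 0.0294
```

Contact with the floor. The recess is narrow, so I'll open only partly, then lift.

Call:
carry_out([
  [[0.05,0,0,-1,0,0,0],[0.05,0,0,-1,0,0,0],[0.05,0,0,-1,0,0,0],[0.05,0,0,-1,0,0,0],[0.05,0,0,-20,0,0,0],[0.05,0,0,-50,0,0,0],[-1,0,0,-100,0,0,0],[-1,0,0,-130,0,0,0]],
])

```text
t: 12.8
ee_pos: [0.6522, -0.1805, 0.1192]
tcp_rot: [-180.0, 0.3, -177.8]
contact_force: [1.8, -0.9, 0.2]
opening: 0.0682
```

```bash
python3 g.py .461,-.1335,.06,-11.8 .461,-.1335,-.0255,-11.8
```

```text
[189.6, 54.4, 58.1, 0.0, 0.006, 0.245] t 12.8 q6 -23.0 yaw 168.2
[190.1, 54.4, 143.6, 0.0, 0.006, 0.245] t 12.8 q6 -23.0 yaw 168.2
```

Call:
carry_out([
  [[-0.45,45,14,0,0,0.005,0.1],[-0.45,90,28,0,0,0.005,0.2],[-0.45,135,42,30,0,0.005,0.245],[-0.45,170,50,50,0,0.005,0.245],[-0.45,190,54,70,0,0.005,0.245],[-0.45,190,54,95,0,0.005,0.245],[-0.45,190,54,95,0,0.005,0.245]],
])

```text
t: 13.5
ee_pos: [0.4567, -0.1322, 0.0202]
tcp_rot: [179.9, -0.3, 168.2]
contact_force: [0.0, 1.6, 0.4]
opening: 0.0621
```

```bash
python3 - <<'E'
from h import *
from station import *
print(read_state()["opening"])
w=wsnap('w5.pkl')
goto(.461,-.1335,-.0255,-11.8)
cv2.imwrite('pics/p2.png',np.hstack([rect(w,.010,.38,.56,-.23,-.04,2),rect(snapshot("top"),.014,.55,.74,-.28,-.08,2)[:360]]))
E
```

```text
0.062105720596252446
[-2.2, 0.0, 47.4, 0.001, -0.003, -0.0] t 13.55 q6 -12.0 yaw 168.2
```

View pics/p2.png

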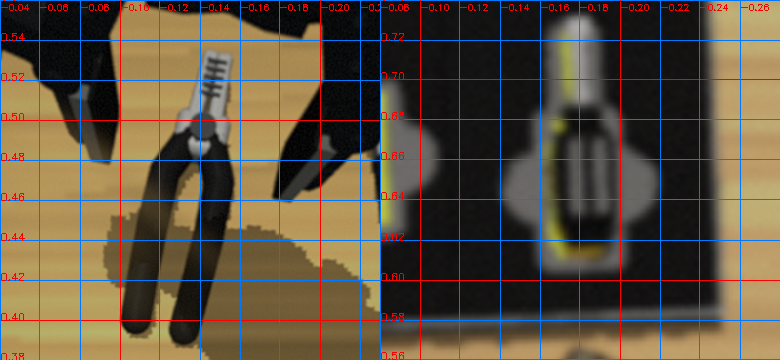

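The screwdriver lies in its pocket, and the fingers straddle the pliers centred at about (188,195), i.e. (0.4625, -0.134). I'll descend until light bench contact, then close.

Call:
carry_out([
  [[-0.45,-4,0,20,0,0,0],[-0.45,-4,0,38,0,0,0],[-0.45,-4,0,46,0,0,0],[-0.45,-4,0,48,0,0,0],[-0.45,-4,0,48,0,0,0]],
])

```text
t: 14.1
ee_pos: [0.4658, -0.1351, -0.0242]
tcp_rot: [180.0, 0.1, 168.2]
contact_force: [0.0, -0.4, -0.6]
opening: 0.062
```

Call:
carry_out([
  [[-0.45,3,0,2,0,0,0],[-0.45,3,0,4,0,0,0],[-0.45,3,0,5,0,0,0],[-0.45,3,0,5,0,0,0]],
])

```text
t: 14.5
ee_pos: [0.4628, -0.1345, -0.0291]
tcp_rot: [180.0, 0.1, 168.2]
contact_force: [-0.0, -0.3, -0.2]
opening: 0.0622
```

Call:
carry_out([
  [[-0.45,0,0,2,0,0,0],[-0.1,0,0,3,0,0,0],[1,0,0,3,0,0,0],[1,0,0,3,0,0,0],[1,0,0,3,0,0,0],[1,0,0,3,0,0,0],[1,0,0,3,0,0,0]],
], squeeze=70)

```text
t: 15.2
ee_pos: [0.4636, -0.1349, -0.0308]
tcp_rot: [-180.0, 0.2, 168.2]
contact_force: [-1.9, 0.2, 10.4]
opening: 0.0419
```

Call:
carry_out([
  [[1,0,0,-30,0,0,0],[1,0,0,-70,0,0,0],[1,0,0,-110,0,0,0],[1,0,0,-120,0,0,0],[1,0,0,-120,0,0,0]],
])

```text
t: 15.7
ee_pos: [0.4648, -0.1355, 0.0907]
tcp_rot: [-179.9, 0.4, 168.2]
contact_force: [0.1, 1.1, -2.3]
opening: 0.0417
```

```bash
python3 - <<'E'
from h import *
from station import *
print(read_state()["opening"],read_state()["contact_force"])
goto(.6555,.0825,.085,2.3)
E
```

```text
0.04170284933532406 [ 0.06423255  1.09174597 -2.34124764]
[-142.0, 252.4, 6.4, -0.002, 0.007, -0.246] t 15.7 q6 -12.0 yaw -177.7
```

Call:
carry_out([
  [[1,-22,40,0,0,0.007,-0.05],[1,-45,80,0,0,0.007,-0.1],[1,-67,120,0,0,0.007,-0.15],[1,-90,160,5,0,0.007,-0.2],[1,-112,200,15,0,0.007,-0.246],[1,-135,240,25,0,0.007,-0.246],[1,-146,252,36,0,0.007,-0.246],[1,-146,252,36,0,0.007,-0.246]],
])

```text
t: 16.5
ee_pos: [0.6576, 0.0831, 0.05]
tcp_rot: [-179.9, -0.4, -177.5]
contact_force: [-0.7, -1.3, -1.8]
opening: 0.0419
```

```bash
python3 - <<'E'
from h import *
from station import *
w=wsnap('w6.pkl')
print(read_state()["opening"])
goto(.659,.082,-.015,2.3)
cv2.imwrite('pics/p3.png',np.hstack([rect(w,.020,.55,.76,0,.18,2),rect(w,.014,.55,.76,.10,.29,2)]))
E
```

```text
0.041641833011259455
[-2.9, 0.1, 66.0, -0.002, -0.008, 0.001] t 16.55 q6 -1.0 yaw -177.7
```

View pics/p3.png

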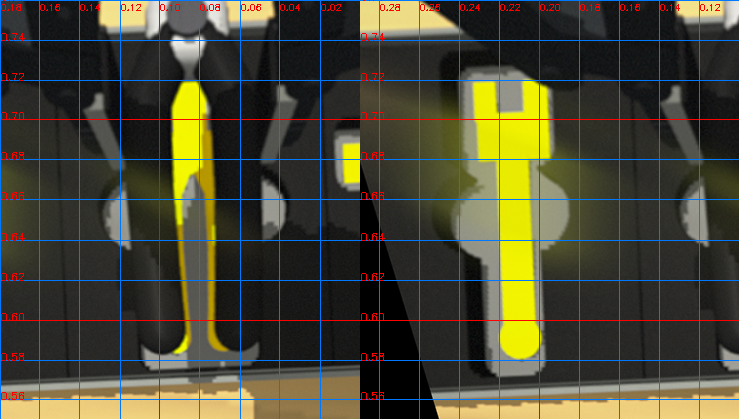

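The pliers hang over their pocket. Lobe mid u = 195 gives y = 0.0825, and the pocket end at v = 370 gives x about 0.655. The handle ends at v = 355 mean the grip is about 3 mm forward of the origin, so TCP (0.658, 0.083) is right. The wrench outline gives its home at about (0.6515, 0.2145). Lowering.

Call:
carry_out([
  [[1,-1,0,20,0,-0.008,0],[1,-1,0,45,0,-0.008,0],[1,-1,0,60,0,-0.008,0],[1,-1,0,66,0,-0.008,0],[1,-1,0,68,0,-0.008,0],[1,-1,0,68,0,-0.008,0]],
])

```text
t: 17.15
ee_pos: [0.6575, 0.0814, -0.0164]
tcp_rot: [-179.9, 0.0, -177.6]
contact_force: [0.3, 1.7, -2.4]
opening: 0.0417
```

Call:
carry_out([
  [[1,0,1,2,0,0,0],[1,0,1,4,0,0,0],[1,0,1,6,0,0,0],[1,0,1,6,0,0,0]],
])

```text
t: 17.55
ee_pos: [0.6587, 0.0825, -0.0197]
tcp_rot: [-179.9, 0.2, -177.6]
contact_force: [-3.0, -0.4, 8.4]
opening: 0.0419
```

Call:
carry_out([
  [[-0.3,0,0,-1,0,0,0],[-0.3,0,0,-1,0,0,0],[-0.3,0,0,-1,0,0,0],[-0.3,0,0,-1,0,0,0],[-0.3,0,0,-20,0,0,0],[-0.3,0,0,-50,0,0,0],[-0.45,0,0,-100,0,0,0],[-0.45,0,0,-120,0,0,0]],
])

```text
t: 18.35
ee_pos: [0.6611, 0.0829, 0.1049]
tcp_rot: [-179.9, 0.5, -177.6]
contact_force: [1.3, 0.2, 0.9]
opening: 0.0618
```

```bash
python3 g.py .487,-.342,.03,-2.7
```

```text
[192.3, -417.2, 73.9, -0.002, 0.01, 0.088] t 18.35 q6 -1.0 yaw 177.3
```

Call:
carry_out([
  [[-0.3,20,-45,0,0,0.01,0.08],[-0.3,40,-90,0,0,0.01,0.08],[-0.3,60,-135,0,0,0.01,0.08],[-0.3,82,-180,0,0,0.01,0.08],[-0.3,104,-225,0,0,0.01,0.08],[-0.3,125,-270,0,0,0.01,0.08],[-0.3,146,-315,0,0,0.01,0.08],[-0.3,168,-360,20,0,0.01,0.08]],
])

```text
t: 19.15
ee_pos: [0.511, -0.2839, 0.0879]
tcp_rot: [-179.7, 0.3, 177.8]
contact_force: [1.8, -1.3, 1.0]
opening: 0.0554
```

```bash
python3 g.py .487,-.342,.02,-2.7
```

```text
[22.0, -58.6, 68.1, -0.005, 0.005, 0.008] t 19.15 q6 -33.0 yaw 177.3
```

Call:
carry_out([
  [[-0.3,15,-40,0,0,0.005,0.008],[-0.3,22,-58,20,0,0.005,0.008],[-0.3,22,-58,40,0,0.005,0.008],[-0.3,22,-58,40,0,0.005,0.008]],
])

```text
t: 19.55
ee_pos: [0.4842, -0.3401, 0.045]
tcp_rot: [-179.9, -0.3, 177.2]
contact_force: [-0.2, 1.3, -1.2]
opening: 0.0557
```

```bash
python3 - <<'E'
from h import *
from station import *
w=wsnap('w7.pkl')
goto(.487,-.342,-.026,-2.7)
cv2.imwrite('pics/p4.png',np.hstack([rect(w,.016,.42,.56,-.40,-.26,2.6),rect(snapshot("top"),.016,.56,.74,-0,.16,2.0)[:363]]))
E
```

```text
[-2.1, -1.5, 72.4, -0.002, -0.003, -0.001] t 19.6 q6 -38.0 yaw 177.3Traceback (most recent call last):
  File "<stdin>", line 5, in <module>
    return _nx.concatenate(arrs, 1, dtype=dtype, casting=casting)
           ~~~~~~~~~~~~~~~^^^^^^^^^^^^^^^^^^^^^^^^^^^^^^^^^^^^^^^
ValueError: all the input array dimensions except for the concatenation axis must match exactly, but along dimension 0, the array at index 0 has size 364 and the array at index 1 has size 359
```

```bash
python3 - <<'E'
from h import *
from station import *
w=pickle.load(open('w7.pkl','rb'))
cv2.imwrite('pics/p4.png',np.hstack([rect(w,.016,.42,.56,-.40,-.26,2.6)[:355],rect(snapshot("top"),.016,.56,.74,-0,.16,2.0)[:355]]))
E
```

```text
(no output)
```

View pics/p4.png

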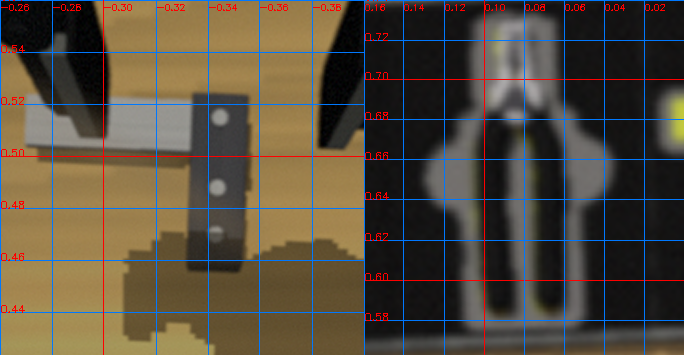

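The pliers are well seated. Square stock centre is at (217,182), i.e. (0.490, -0.3435), and the blade edge clears the fingers. Descend and grip.

Call:
carry_out([
  [[-0.3,-1,-3,20,0,0,0],[-0.3,-1,-3,45,0,0,0],[-0.3,-1,-3,62,0,0,0],[-0.3,-1,-3,71,0,0,0],[-0.3,-1,-3,71,0,0,0]],
])

```text
t: 20.2
ee_pos: [0.4881, -0.3436, -0.0228]
tcp_rot: [-179.7, -0.0, 177.4]
contact_force: [-0.1, -0.1, -0.3]
opening: 0.0557
```

Call:
carry_out([
  [[1,0,0,0,0,0,0],[1,0,0,0,0,0,0],[1,0,0,0,0,0,0],[1,0,0,0,0,0,0],[1,0,0,0,0,0,0]],
], squeeze=80)

```text
t: 20.7
ee_pos: [0.4893, -0.3443, -0.0211]
tcp_rot: [-179.7, 0.1, 177.4]
contact_force: [-1.4, 1.2, 6.9]
opening: 0.0195
```

Call:
carry_out([
  [[1,0,0,-20,0,0,0],[1,0,0,-60,0,0,0],[1,0,0,-90,0,0,0],[1,0,0,-100,0,0,0],[1,0,0,-100,0,0,0]],
])

```text
t: 21.2
ee_pos: [0.4903, -0.3448, 0.0806]
tcp_rot: [-179.5, 0.3, 177.4]
contact_force: [0.9, -0.8, -1.3]
opening: 0.0196
```

```bash
python3 - <<'E'
from h import *
from station import *
s=read_state();print(s["opening"],s["contact_force"],s["torque"])
goto(.6625,-.0728,.085,2.3)
E
```

```text
0.019624358447916303 [ 0.885335   -0.7711722  -1.31683418] [-0.03242578  0.01848235 -0.0113859 ]
[-159.7, 279.5, -5.9, -0.009, 0.004, -0.085] t 21.2 q6 -39.0 yaw -177.7
```

Call:
carry_out([
  [[1,-20,35,0,-0.005,0,-0.03],[1,-45,80,0,-0.009,0.004,-0.085],[1,-70,122,0,-0.009,0.004,-0.085],[1,-95,165,0,-0.009,0.004,-0.085],[1,-120,208,0,-0.009,0.004,-0.085],[1,-145,250,10,-0.009,0.004,-0.085],[1,-160,280,25,-0.009,0.004,-0.085],[1,-160,280,30,-0.009,0.004,-0.085]],
])

```text
t: 22.0
ee_pos: [0.6619, -0.0677, 0.0445]
tcp_rot: [179.8, -0.3, -177.4]
contact_force: [-1.5, -0.0, -1.7]
opening: 0.0193
```

```bash
python3 - <<'E'
from h import *
from station import *
w=wsnap('w8.pkl')
print(read_state()["opening"])
goto(.662,-.0728,.05,2.3)
cv2.imwrite('pics/p5.png',np.hstack([rect(w,.02,.57,.75,-.15,.05,1.95),rect(w,.085,.57,.75,-.15,.05,1.95)]))
E
```

```text
0.019030207193189402
[-1.6, -3.0, -6.0, 0.002, -0.007, 0.003] t 22.05 q6 -14.0 yaw -177.7
```

View pics/p5.png

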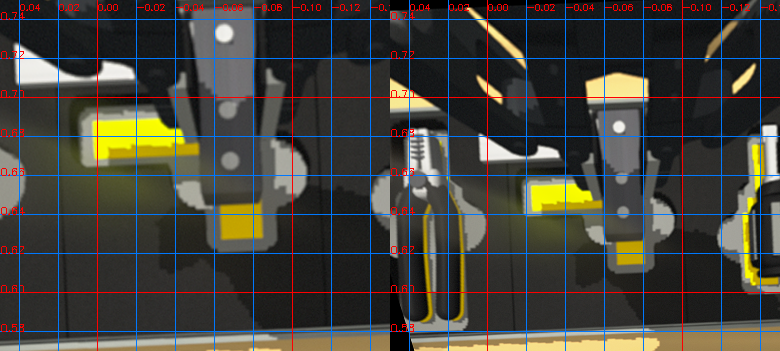

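The middle rivet at (622,178) puts the stock centre within 2 mm of the TCP. The pocket end gives home (0.6628, -0.0728). I'll shift by about 4 mm each way and lower.

Call:
carry_out([
  [[1,-4,-4,5,0,-0.007,0],[1,-4,-4,25,0,-0.007,0],[1,-4,-4,40,0,-0.007,0],[1,-4,-4,49,0,-0.007,0],[1,-4,-4,51,0,-0.007,0],[1,-4,-4,51,0,-0.007,0]],
])

```text
t: 22.65
ee_pos: [0.6637, -0.074, -0.0073]
tcp_rot: [179.9, -0.0, -177.6]
contact_force: [-0.7, -0.3, -1.7]
opening: 0.0192
```

Call:
carry_out([
  [[1,0,0,2,0,0,0],[1,0,0,4,0,0,0],[1,0,0,5,0,0,0],[1,0,0,5,0,0,0]],
])

```text
t: 23.05
ee_pos: [0.6646, -0.0744, -0.01]
tcp_rot: [179.9, 0.1, -177.6]
contact_force: [-3.3, 1.0, 5.2]
opening: 0.0195
```

Call:
carry_out([
  [[0.2,0,0,0,0,0,0],[0.2,0,0,0,0,0,0],[0.2,0,0,0,0,0,0],[0.2,0,0,0,0,0,0],[0.2,0,0,-20,0,0,0],[0.2,0,0,-50,0,0,0],[0.2,0,0,-100,0,0,0],[0,0,0,-120,0,0,0]],
])

```text
t: 23.85
ee_pos: [0.6673, -0.0751, 0.1148]
tcp_rot: [-180.0, 0.4, -177.6]
contact_force: [0.9, 0.1, 1.1]
opening: 0.0429
```

```bash
python3 g.py .451,.1036,.11,-41.5
```

```text
[208.5, 187.8, 3.0, 0.002, 0.008, 0.767] t 23.85 q6 -14.0 yaw 138.5
```

Call:
carry_out([
  [[0,30,26,0,0,0.008,0.1],[0,60,54,0,0,0.008,0.2],[0,92,82,0,0,0.008,0.3],[0,125,112,0,0,0.008,0.4],[0,158,142,0,0,0.008,0.53],[0,190,172,20,0,0.008,0.66],[0,208,188,50,0,0.008,0.767],[0,208,188,80,0,0.008,0.767]],
])

```text
t: 24.65
ee_pos: [0.4487, 0.1055, 0.0323]
tcp_rot: [179.9, -0.1, 138.6]
contact_force: [-0.5, 0.3, -0.0]
opening: 0.0428
```

```bash
python3 - <<'E'
from h import *
from station import *
w=wsnap('w9.pkl')
goto(.451,.1036,-.026,-41.5)
cv2.imwrite('pics/p6.png',np.hstack([rect(w,.011,.38,.52,.03,.18,2.6)[:355],rect(snapshot("top"),.014,.57,.75,-.15,.05,1.98)[:355]]))
E
```

```text
[-4.5, 2.8, 53.8, -0.004, -0.007, 0.002] t 24.7 q6 46.0 yaw 138.5
```

View pics/p6.png

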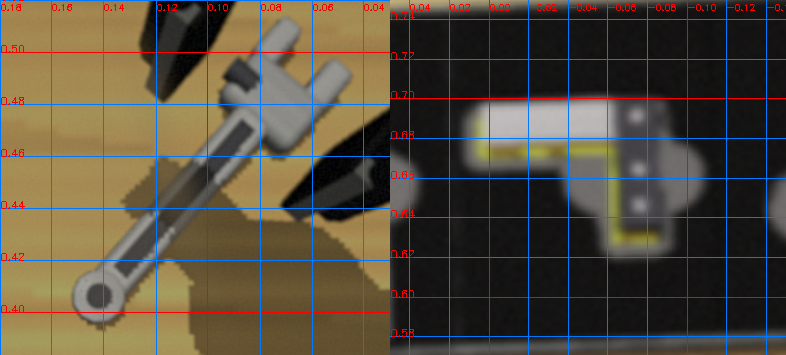

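The square sits in its pocket, a few mm toward +x/-y; I'll check it again at the end. Wrench eye is (100,296) and the jaw tips (287,27) and (342,72), giving (0.4495, 0.104) and yaw -41.2°. Descend and grip.

Call:
carry_out([
  [[0,-2,2,20,-0.003,-0.007,0],[0,-2,2,40,-0.003,-0.007,0],[0,-2,2,50,-0.003,-0.007,0],[0,-2,2,53,-0.003,-0.007,0],[0,-2,2,53,-0.003,-0.007,0]],
])

```text
t: 25.25
ee_pos: [0.4503, 0.1041, -0.0228]
tcp_rot: [-180.0, 0.0, 138.6]
contact_force: [-0.0, -0.4, 0.3]
opening: 0.0425
```

Call:
carry_out([
  [[1,0,0,1,0,0,0],[1,0,0,1,0,0,0],[1,0,0,1,0,0,0],[1,0,0,1,0,0,0],[1,0,0,1,0,0,0]],
], squeeze=70)

```text
t: 25.75
ee_pos: [0.4517, 0.1041, -0.0226]
tcp_rot: [179.9, 0.1, 138.6]
contact_force: [-0.7, -1.4, 4.9]
opening: 0.0129
```

Call:
carry_out([
  [[1,0,0,-20,0,0,0],[1,0,0,-60,0,0,0],[1,0,0,-90,0,0,0],[1,0,0,-100,0,0,0],[1,0,0,-100,0,0,0]],
])

```text
t: 26.25
ee_pos: [0.4529, 0.1043, 0.0789]
tcp_rot: [179.8, 0.3, 138.6]
contact_force: [0.8, 0.1, -1.5]
opening: 0.0132
```

```bash
python3 - <<'E'
from h import *
from station import *
s=read_state();print(s["opening"],s["contact_force"])
goto(.6525,.2145,.045,2.0)
E
```

```text
0.013193062285287988 [ 0.83605733  0.05300719 -1.54772297]
[-76.5, 214.5, 35.1, 0.002, 0.006, -0.758] t 26.25 q6 46.0 yaw -178.0
```

Call:
carry_out([
  [[1,-10,30,-10,0,0.006,-0.12],[1,-25,70,-10,0,0.006,-0.25],[1,-40,110,-10,0,0.006,-0.38],[1,-55,150,-10,0,0.006,-0.5],[1,-68,190,0,0,0.006,-0.62],[1,-76,214,10,0,0.006,-0.75],[1,-76,214,32,0,0.006,-0.758],[1,-76,214,32,0,0.006,-0.758]],
])

```text
t: 27.05
ee_pos: [0.6473, 0.2137, 0.0413]
tcp_rot: [-180.0, -0.6, -178.0]
contact_force: [-1.2, 0.5, -2.4]
opening: 0.013
```

```bash
python3 - <<'E'
from h import *
from station import *
w=wsnap('w10.pkl')
print(read_state()["opening"])
goto(.6525,.2145,.045,2.3)
cv2.imwrite('pics/p7.png',np.hstack([rect(w,.02,.56,.74,.12,.31,2.0)[:355],rect(w,.08,.56,.74,.12,.31,2.0)[:355]]))
E
```

```text
0.012968626488672842
[-4.8, 0.7, -1.9, -0.0, -0.009, -0.006] t 27.1 q6 11.0 yaw -177.7
```

View pics/p7.png

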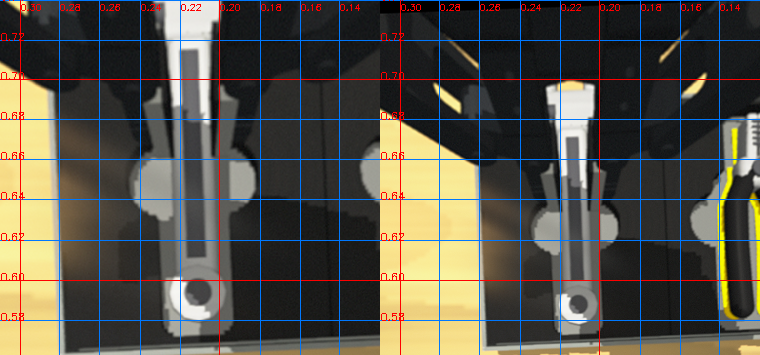

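The wrench lines up over its pocket: lobe mid u = 194 and pocket end v = 335 give home (0.650, 0.2138), and the held eye puts its origin at (0.647, 0.214). Lowering with a small shift.

Call:
carry_out([
  [[1,-2,0,15,0,-0.009,-0.006],[1,-2,0,35,0,-0.009,-0.006],[1,-2,0,46,0,-0.009,-0.006],[1,-2,0,50,0,-0.009,-0.006],[1,-2,0,50,0,-0.009,-0.006]],
])

```text
t: 27.6
ee_pos: [0.6486, 0.2133, -0.0072]
tcp_rot: [-180.0, -0.0, -177.7]
contact_force: [-0.3, -0.7, -1.3]
opening: 0.0129
```

Call:
carry_out([
  [[1,0,0,2,0,0,0],[1,0,0,4,0,0,0],[1,0,0,5,0,0,0],[1,0,0,5,0,0,0]],
])

```text
t: 28.0
ee_pos: [0.6492, 0.2135, -0.0115]
tcp_rot: [-180.0, 0.0, -177.7]
contact_force: [-0.4, -0.3, -0.8]
opening: 0.0128
```

Call:
carry_out([
  [[1,0,0,1,0,0,0],[1,0,0,2,0,0,0],[1,0,0,3,0,0,0],[1,0,0,3,0,0,0]],
])

```text
t: 28.4
ee_pos: [0.6492, 0.2135, -0.0116]
tcp_rot: [-180.0, 0.1, -177.7]
contact_force: [-6.7, -1.3, 13.6]
opening: 0.0129
```

Call:
carry_out([
  [[0.3,0,0,-2,0,0,0],[0.3,0,0,-2,0,0,0],[0.3,0,0,-2,0,0,0],[0.3,0,0,-2,0,0,0],[0.3,0,0,-20,0,0,0],[0.3,0,0,-50,0,0,0],[0.2,0,0,-100,0,0,0],[0,0,0,-150,0,0,0]],
])

```text
t: 29.2
ee_pos: [0.6478, 0.2133, 0.1382]
tcp_rot: [-179.9, -0.1, -177.7]
contact_force: [1.5, 0.5, -0.2]
opening: 0.043
```

```bash
python3 g.py .55,.02,.2,2.3 
```

```text
[105.7, -189.3, -61.4, -0.001, -0.002, 0.0] t 29.2 q6 11.0 yaw -177.7
```

Call:
carry_out([
  [[0,4,-45,-50,0,0,0],[0,8,-90,-65,0,0,0],[0,8,-135,-65,0,0,0],[0,8,-180,-65,0,0,0],[0,8,-200,-65,0,0,0],[0,8,-200,-65,0,0,0],[0,8,-200,-65,0,0,0]],
])

```text
t: 29.9
ee_pos: [0.6478, 0.0129, 0.2029]
tcp_rot: [-180.0, -0.2, -177.8]
contact_force: [0.3, 0.0, 0.5]
opening: 0.0427
```

```bash
python3 - <<'E'
from h import *
from station import *
w=wsnap('w11.pkl');s=snapshot("scene");pickle.dump(s,open('s1.pkl','wb'))
a=rect(w,.014,.56,.76,-.25,.27,1.5)
b=cv2.resize(s["frame"][170:370,190:460,::-1],(a.shape[1],300),interpolation=cv2.INTER_CUBIC)
cv2.imwrite('pics/f1.png',np.vstack([a[:300],b]))
E
```

```text
(no output)
```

View pics/f1.png

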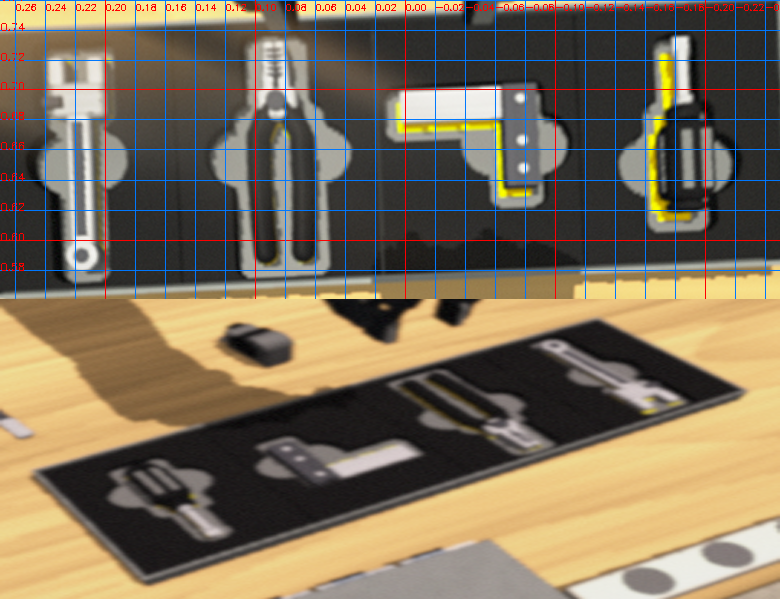

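All four tools lie inside their cut-outs, head ends away from the robot, and the square's small offset is within its clearance. Next is a numeric check that the bystanders haven't moved, then hand in.

```bash
python3 - <<'E'
from station import *
import pickle,numpy as np,cv2
d=pickle.load(open('s0.pkl','rb'));s=pickle.load(open('s1.pkl','rb'))["frame"]
for n,(u,v) in {"tape scene":(279,200),"oil scene":(355,152)}.items():
    t=d["scene"]["frame"][v-18:v+18,u-14:u+14];r=cv2.matchTemplate(s[v-30:v+30,u-26:u+26],t,cv2.TM_CCOEFF_NORMED);print(n,r.max().round(3),np.subtract(cv2.minMaxLoc(r)[3],12))
print(read_state()["contact_force"]);finish_job()
E
```

```text
tape scene 0.997 [0 0]
oil scene 0.41 [  8 -12]
[ 0.39920027  0.1785557  -0.26766586]
the job is handed in; nothing more can be done
```

I put the screwdriver, pliers, square and wrench back into their own foam inserts and handed the job in at about 30 s. One check failed: I could not confirm that the oil bottle is still where it was.

- **Tools:** the last wrist and scene pictures show all four tools inside their outlines, head ends away from the robot. Each was lowered until I felt contact with the pocket floor (5–14 N) before release. The square and screwdriver sit about 3–4 mm off the yellow shapes, within the 8 mm clearance. I judged that they lie flat from the pictures only.
- **First grasp missed:** the gripper closed on air because the real fingertips end about 28 mm short of the reported tool point. I measured this by touching bare bench and corrected for it; the screwdriver had not moved.
- **Tape measure:** it is unmoved, with a picture match of 0.997 and no shift.
- **Oil bottle:** the picture match was poor (0.41), and I handed in without looking into it. The arm or its shadow may have covered that spot. The bottle was still standing in a top view taken after the missed grasp. The planned paths stayed clear of it, and the contact forces gave no sign of a touch.
- **Pictures:** I viewed 16, two over the budget of 14.

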